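# Shift the specimen carrier round the stage's L-shaped slot

### The job

On the microscope stage, push the round specimen carrier with your fingertips so that its pin runs along the long leg of the L-shaped slot, turns the corner and goes on to the very end of the short leg. Push gently, without ramming or squeezing it, and do not lift or tip it out of the slot. Leave it lying flat at the end, and leave everything else on the table and stage where it is.

Things in the scene. Friction and masses are not known exactly. Their poses are not given: they have to be found in the camera images.
- stage: fixed microscope stage: cream base, on it a 220 mm square aluminium plate, top 60 mm above the table, with one L-shaped slot 15 mm wide, 14 mm deep. Origin on the table; x along the long leg (away from the robot, turned up to 0.45 rad), y along the short leg (left), z up. The plate spans x -115 to 105, y -90 to 130 mm; 325 mm tall pillar at x 30, y 200, its head over y 305 mm
- slot_start (a point): on the plate's top (z 60 mm), where the pin's centre is when it rests against the blind start of the long leg; stage frame x -71.5, y 0 mm
- slot_corner (a point): on the plate's top, middle of the slot's corner, 121.5 mm beyond slot_start; stage frame x 50, y 0 mm. The long leg's far wall stops the pin's centre 1.5 mm beyond this point
- slot_end (a point): on the plate's top, where the pin's centre is when it rests against the blind end of the short leg, 58 mm to the left (stage +y) of slot_corner; stage frame x 50, y 58 mm
- carrier: loose specimen carrier, 0.2 to 0.42 kg: round steel foot 56 mm across, 16 mm high, flat on the plate; on it a black specimen 32 mm across, top 34 mm above the plate; under it a central pin 12 mm across, 11 mm down in the slot. Origin at the centre of the foot's underside. Starts in the long leg up to 42 mm past slot_start; slides with friction of 1 to 5 N, stays where left, may spin
- spare_mount: a spare specimen: black resin cylinder 32 mm across, 22 mm high, standing on the stage plate away from the slot, beside its long leg; origin at the centre of its underside; leave it alone
- test_block: a dark steel test block 50 x 28 x 10 mm, lying on the table to the right of the stage; origin at the centre of its underside; leave it alone
- levelling_press: a white hand levelling press, round foot 90 mm across, 187 mm tall, on the table to the right of the stage; origin at the centre of its underside; leave it alone
- tin: a brass-coloured tea tin 70 x 95 x 114 mm; origin at the centre of its underside; leave it alone
- bottle: a white bottle 60 mm across, 150 mm tall; origin at the centre of its underside; leave it alone
- phone: a black phone 72 x 145 x 9 mm lying flat; origin at the centre of its underside; leave it alone
- screwdriver: a screwdriver 160 mm long lying flat; origin at the centre of its underside; leave it alone
Not all that is in view belongs to the job. What is meant by the carrier is not green or red, and is the smaller of those in its own colour.

How it is judged:
By the outcome, as a careful person would: the job done as asked, in the order asked, and still so for the second after the job is handed in, with the robot touching nothing.
It also fails if it takes over 48 s, if anything falls off the work surface, if the arm or the gripper's body presses on something with over 40 N, if the wrist force passes 120 N, or if a joint passes its speed limit or range.

### The arm

A 6-joint arm with a two-finger parallel gripper is mounted at the origin on the work surface. World frame = base frame: x ahead of the robot, y to its left, z up, the work surface at z = 0. Lengths are in mm, angles in rad, forces in N, time in s.
With the tool pointing down it reaches from about 400 to 925 mm from the base axis. Payload 12.5 kg.
Tool frame: the origin (TCP) lies on the mounting face of the last link; the fingertips stand 190 mm ahead of it and the grasp point (between the pads) lies 171 mm ahead of it; z points along the fingers, y is the line along which they close (so a half turn about z gives the same grasp; the last joint's range is limited). The gripper opens to 95 mm and grips with 3 to 60 N. Pads are 20 mm wide; open, the fingers measure 119 mm over their backs; the gripper's body (75 mm by 180 mm) begins 59 mm behind the grasp point.
Start: joints at [1.121, 0.491, 1.559, -0, 1.092, -0.106], TCP at [210.643, 588.434, 404.761] pointing down, gripper open.
Joint ranges: [-3.1, 3.1], [-0.84, 2.19], [0.05, 2.79], [-1.13, 4.28], [0.06, 2.93], [-2.69, 2.69]. Speed limits (rad/s): [2.22, 2.22, 2.79, 3.14, 3.14, 3.14].

### API

Orientations are given as a unit quaternion [x, y, z, w].
In Python, from cell import sensors, optics, robot gives the robot as it stands. The module is installed in compiled form; this text tells all that it offers.
- The arm moves only by the shell command python3 -m crank 'ROWS'. ROWS is text: rows parted by semicolons, each of 5 numbers parted by spaces: the shift along the tool's x, y, z in mm, then the turn about the tool's z in degrees, then the gripper's target within -1 to 1 (fully open at 1, half-way at 0, shut at -1). A call has 1 to 10 rows; each row shifts and turns the commanded pose from where the row before left it, along the tool's axes as they then stand; what a row does not reach is not made up. A row lasts 1/10 s, in which the tool goes at most 50 mm and 8.59 degrees, less where a joint would pass 70% of its speed; a pose out of reach is approached as far as the arm can. A call with a gripper value outside its range is refused whole. The fingers move at their own pace and stop on an object; the grip force is fixed at half the most. Time passes only in rows, so rows that do not move let the fingers close. It gives the time, the measured TCP pose, the force, the opening and the grip force at its end, in the units of the state.
- sensors.sense(): the state, without advancing time (a new reading comes with each control period).
- optics.snapshot(name): name is "scene" or "top"; returns the picture (420x560x3 uint8, red, green, blue); there is no depth.
- optics.camera_params(name): a dict with "camera_matrix" (3x3 intrinsics, pixels), "R" (3x3) and "t" (3): a world point X has camera coordinates R X + t. Camera axes: x right, y down, z forward; pixel columns grow to the right and rows downward; lengths in mm; the calibration is good to about 2 mm. A picture is of the moment at which its call begins. camera_params takes no time and is no camera call.
- robot.finish_job(): hands the job in; it is judged then, once.
The state is a dict: "t": time; "qpos": joint angles; "joint_vel": joint speeds; "joint_efforts": joint torques, N m; "position": TCP position; "ee_rot": TCP orientation; "ft_force": force on the tool from outside, world axes, zero at the start; "torque": the same for the moment, N m; "finger_gap": finger opening in mm; "gripper_force": force on a finger pad.
Only numpy, scipy, OpenCV 4.12 (cv2) and the standard library are available. Lean on these libraries where they do the work, as an engineer would, in place of code of your own. Each camera call takes 0.05 s, during which the arm holds its last target. There are 200 camera calls.

## Working session

There is one attempt and no reset: what is moved stays moved. The work goes in short steps, Python scripts to look and compute and a shell command to move; the robot and the scene stay as the last step left them, time stands still between calls to the robot, and variables do not carry over. Pictures are saved under pics/ and viewed, at most 10 in all, crops included, and the job is handed in when it is done.

```bash
mkdir -p pics; python3 - <<'E'
from cell import sensors, optics
import cv2,numpy as np
for n in("scene","top"):
    im=optics.snapshot(n); cv2.imwrite(f"pics/{n}0.png",im[:,:,::-1])
    p=optics.camera_params(n); print(n,{k:np.round(v,3).tolist() for k,v in p.items()})
print(sensors.sense())
E
```

```text
scene {'camera_matrix': [[505.855, 0.0, 278.874], [0.0, 505.855, 208.133], [0.0, 0.0, 1.0]], 'R': [[-0.147, 0.989, 0.002], [0.611, 0.092, -0.786], [-0.778, -0.114, -0.618]], 't': [54.774, -245.397, 1853.51]}
top {'camera_matrix': [[490.513, 0.0, 274.426], [0.0, 490.513, 216.941], [0.0, 0.0, 1.0]], 'R': [[0.0, -1.0, 0.006], [-0.984, -0.001, -0.179], [0.179, -0.006, -0.984]], 't': [15.385, 498.323, 1488.386]}
{'t': 0.1, 'qpos': array([ 1.12140191e+00,  4.91475889e-01,  1.55938307e+00, -2.52978109e-05,
        1.09171128e+00, -1.05587219e-01]), 'joint_vel': array([ 0.00032003, -0.00092077, -0.00209832,  0.00019656,  0.00152965,
       -0.0008006 ]), 'joint_efforts': array([ 3.62219886e-03, -6.13629127e+01, -2.58600605e+01,  6.93874620e-02,
        4.70660313e-02, -7.20087542e-05]), 'position': array([210.63050787, 588.4055782 , 404.23650097]), 'ee_rot': array([ 1.71052426e-01,  9.85261807e-01, -4.73169271e-04, -1.23108987e-04]), 'ft_force': array([ 0.18504078,  0.5700679 , -0.78709512]), 'torque': array([ 0.02734551, -0.08888132,  0.02499096]), 'gripper_force': 0.0, 'finger_gap': 94.89940165565183}
```

View pics/scene0.png

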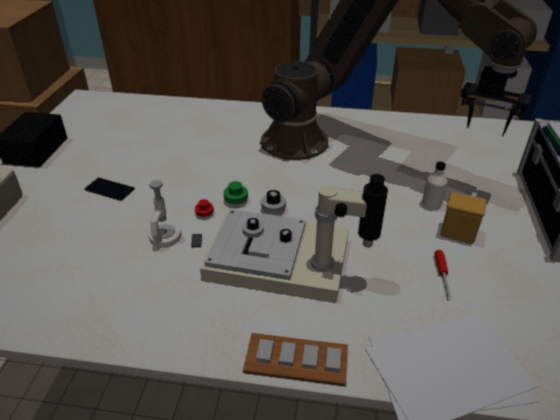

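View pics/top0.png

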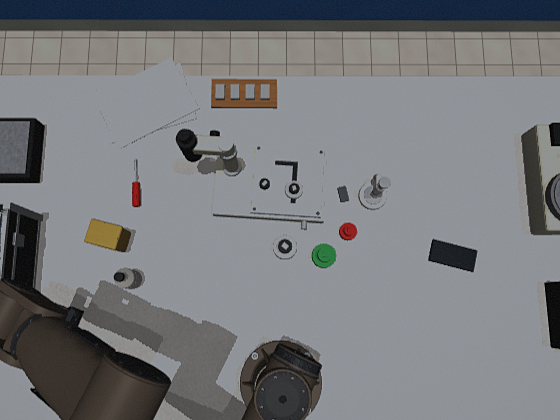

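```bash
python3 - <<'E'
import cv2,numpy as np
im=cv2.imread("pics/top0.png")
a=cv2.resize(im[140:260,225:345],None,fx=5,fy=5,interpolation=cv2.INTER_CUBIC)
cv2.imwrite("pics/c1.png",a)
im=cv2.imread("pics/scene0.png")
a=cv2.resize(im[185:295,200:320],None,fx=5,fy=5,interpolation=cv2.INTER_CUBIC)
cv2.imwrite("pics/c2.png",a)
E
```

```text
(no output)
```

View pics/c1.png

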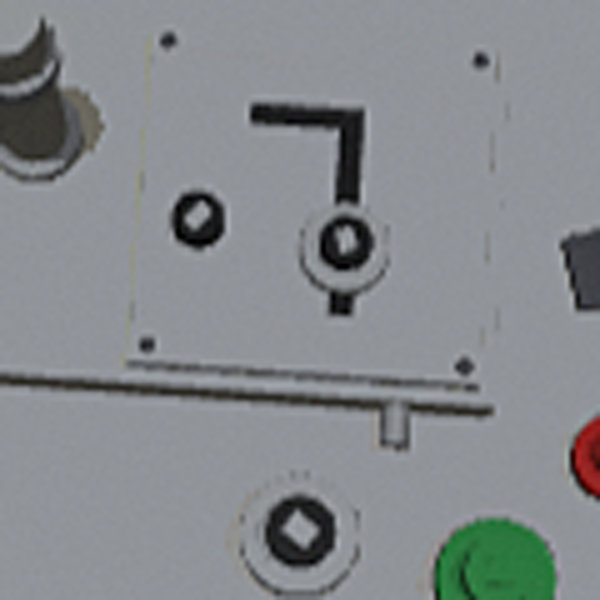

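View pics/c2.png

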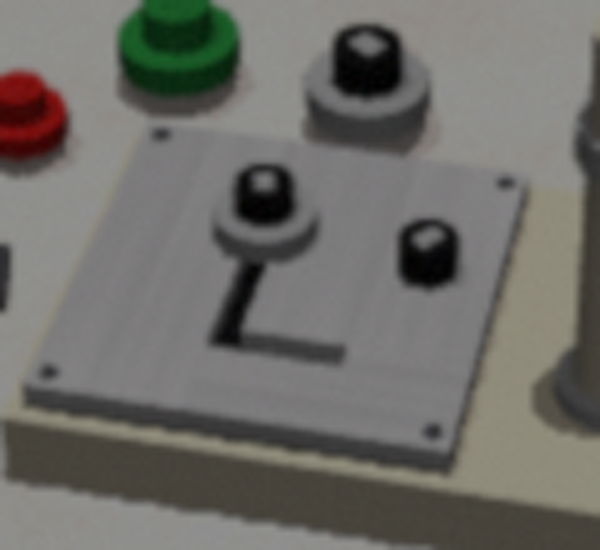

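In `c1` and `c2`, the carrier candidates in top-view pixels are red (348,231), green (323,256), large steel (284,246) and small steel (294,188). The small steel one is the carrier: it is neither green nor red, it is the smaller of the two steel ones, and its pin is in the slot. The black cylinder at (264,184) is the spare mount. The plate's screws are clear in both views, so I'll use them for the stage pose.

```bash
cat > h.py <<'E'
import numpy as np
from cell import optics
def ray(n,px,z):
    p=optics.camera_params(n);K,R,t=(np.array(p[k]) for k in("camera_matrix","R","t"))
    px=np.atleast_2d(px).astype(float)
    d=np.c_[px,np.ones(len(px))]@np.linalg.inv(K).T@R; c=-R.T@t.ravel()
    return (c+d*((z-c[2])/d[:,2])[:,None])[:,:2]
E
python3 - <<'E'
from h import *
T=np.array([(168,40),(481,60),(465,366),(148,344)])/5+[225,140]-.4
S=np.array([(506,183),(161,134),(48,371),(432,431)])/5+[200,185]-.4
# order top: FL,FR,NR,NL ; scene: NL,NR,FR,FL
P=ray("top",T,60);Q=ray("scene",S[[3,2,1,0]],60)
for A in(P,Q):
    ax=(A[0]-A[3])+(A[1]-A[2]); ay=(A[0]-A[1])+(A[3]-A[2])
    th=np.arctan2(ax[1],ax[0]); th2=np.arctan2(-ay[0],ay[1]); t=(th+th2)/2
    R=np.array([[np.cos(t),-np.sin(t)],[np.sin(t),np.cos(t)]])
    o=A.mean(0)-R@[-5,20]
    print("th",th,th2,"o",o, "size",np.hypot(*ax)/2,np.hypot(*ay)/2)
    f=lambda n,c,off,z:((ray(n,np.array(c)/5+off-.4,z)-o)@R).round(1).tolist()
    print(" top slot: FL end, corner, near end",f("top",[(252,114),(353,117),(341,308)],[225,140],60))
    print(" top carrier/spare",f("top",[(346,241)],[225,140],90),f("top",[(198,219)],[225,140],75))
    print(" scene spec top",f("scene",[(265,180),(430,236)],[200,185],[94]),f("scene",[(430,236)],[200,185],82))
    print(" start,corner,end world",[(R@v+o).round(1).tolist() for v in([-71.5,0],[50,0],[50,58])])
E
```

```text
th -0.06173710250533408 -0.06663857055442461 o [617.93996089 -46.01010235] size 197.6410971781905 198.09844639762645
 top slot: FL end, corner, near end [[48.7, 63.4], [51.0, -0.4], [-72.7, 0.1]]
 top carrier/spare [[-37.0, 0.4]] [[-25.4, 92.3]]
 scene spec top [[-35.1, 4.0], [-9.1, 98.9]] [[-22.7, 96.2]]
 start,corner,end world [[546.6, -41.4], [667.8, -49.2], [671.6, 8.7]]
th -0.07322053345928527 -0.06941329607279992 o [620.27267986 -42.86293429] size 196.9904802901168 198.47899071687075
 top slot: FL end, corner, near end [[46.2, 60.5], [48.9, -3.3], [-74.8, -3.7]]
 top carrier/spare [[-39.1, -3.2]] [[-28.2, 88.8]]
 scene spec top [[-37.3, 0.4], [-11.9, 95.5]] [[-25.5, 92.8]]
 start,corner,end world [[549.0, -37.8], [670.1, -46.4], [674.3, 11.4]]
```

```bash
cat > g.py <<'E'
import sys,numpy as np
from cell import sensors
th=-0.068;o=np.array([619,-44.5]);R=np.array([[np.cos(th),-np.sin(th)],[np.sin(th),np.cos(th)]])
def go(x,y,ztip):
    s=sensors.sense();q=s["ee_rot"];yaw=2*np.arctan2(q[1],q[0]);p=s["position"]
    d=R@[x,y]+o-p[:2];c,n=np.cos(yaw),np.sin(yaw)
    print("t",round(s["t"],2),"stage",((p[:2]-o)@R).round(1),"tip",round(p[2]-190,1),"yaw",round(np.degrees(yaw),2),"turn",round(np.degrees(yaw-th)-180,2),"F_stage",(s["ft_force"][:2]@R).round(1),s["ft_force"][2].round(1),"gap",round(s["finger_gap"],1))
    print("shift tool",np.round([d@[c,n],d@[n,-c],p[2]-190-ztip],1))
go(*map(float,sys.argv[1:4]))
E
python3 -m crank '0 0 0 -7.9 -1; 0 0 0 -7.9 -1; -12 -20 0 0 -1; -23 -40 0 0 -1; -23 -40 0 0 -1; -23 -40 0 0 -1; -23 -40 0 0 -1; -23 -40 0 0 -1; -23 -40 0 0 -1; -12 -20 0 0 -1'; python3 g.py -100 0 65
```

```text
t: 1.1
position: [354.0, 295.6, 404.7]
ee_rot: [0.035, 0.999, -0.0, -0.0]
ft_force: [0.2, 1.9, 0.1]
finger_gap: 20.5
gripper_force: 0.0
t 1.1 stage [-287.5  321.3] tip 214.7 yaw 176.01 turn -0.09 F_stage [0.  1.9] 0.1 gap 20.5
shift tool [-188.1 -321.   149.7]
```

```bash
python3 -m crank '-12 -20 0 0 -1; -22 -38 0 0 -1; -22 -38 0 0 -1; -22 -38 0 0 -1; -22 -38 0 0 -1; -22 -38 0 0 -1; -22 -38 0 0 -1; -22 -38 0 0 -1; -12 -20 0 0 -1; 0 0 0 0 -1'; python3 g.py -100 0 65
```

```text
t: 2.1
position: [511.0, -21.7, 404.2]
ee_rot: [0.036, 0.999, -0.0, -0.0]
ft_force: [0.1, 0.5, 1.0]
finger_gap: 0.6
gripper_force: 0.0
t 2.1 stage [-109.3   15.4] tip 214.2 yaw 175.92 turn -0.18 F_stage [0.1 0.5] 1.0 gap 0.6
shift tool [ -9.3 -15.4 149.2]
```

```bash
python3 -m crank '-9 -15 0 0 -1; 0 0 25 0 -1; 0 0 30 0 -1; 0 0 30 0 -1; 0 0 25 0 -1; 0 0 15 0 -1; 0 0 10 0 -1; 0 0 7 0 -1; 0 0 5 0 -1; 0 0 0 0 -1'; python3 g.py -77 0 66
python3 - <<'E'
from cell import optics
import cv2
a=[cv2.resize(optics.snapshot(n)[r:r+80,c:c+80,::-1],(400,400),interpolation=cv2.INTER_CUBIC) for n,r,c in(("top",140,250),("scene",200,215))]
cv2.imwrite("pics/d1.png",cv2.hconcat(a))
E
```

```text
t: 3.1
position: [518.0, -34.8, 257.7]
ee_rot: [0.034, 0.999, 0.0, 0.0]
ft_force: [0.1, -0.2, 0.4]
finger_gap: 0.3
gripper_force: 0.0
t 3.1 stage [-101.4    2.8] tip 67.7 yaw 176.11 turn 0.01 F_stage [ 0.1 -0.2] 0.4 gap 0.3
shift tool [-24.4  -2.8   1.7]
```

View pics/d1.png

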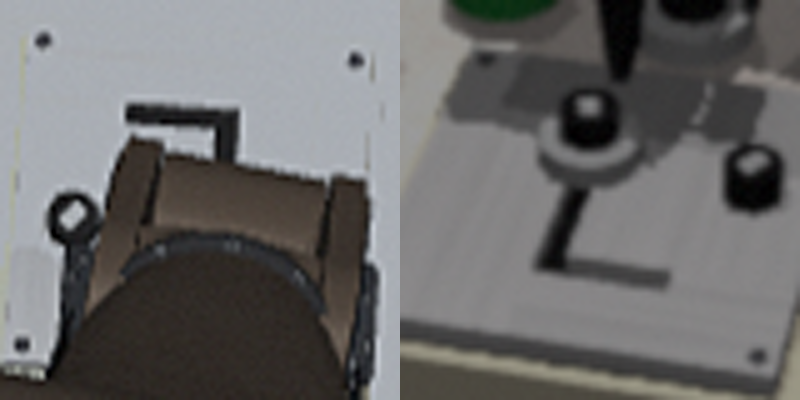

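The fingers are down on the plate right behind the carrier, with the tip at about (620,80) in `d1`. The spare mount is clear at (755,175). Now a slow approach.

```bash
python3 -m crank '-5 -2.5 1 0 -1; -5 0 0 0 -1; -5 0 0 0 -1; -4 0 0 0 -1; -3 0 0 0 -1; -2 0 0 0 -1; -2 0 0 0 -1; -2 0 0 0 -1; -2 0 0 0 -1; -2 0 0 0 -1'; python3 g.py 12 0 66
```

```text
t: 4.2
position: [549.8, -39.5, 256.7]
ee_rot: [0.034, 0.999, 0.0, -0.0]
ft_force: [-2.7, -0.1, 0.8]
finger_gap: 0.7
gripper_force: 0.7
t 4.2 stage [-69.4   0.3] tip 66.7 yaw 176.1 turn -0.0 F_stage [-2.7 -0.3] 0.8 gap 0.7
shift tool [-81.4  -0.3   0.7]
```

```bash
python3 -m crank '-3 0 0 0 -1; -3 0 0 0 -1; -3 0 0 0 -1; -3 0 0 0 -1; -3 0 0 0 -1; -3 0 0 0 -1; -3 0 0 0 -1; -3 0 0 0 -1; -3 0 0 0 -1; -3 0 0 0 -1'; python3 g.py 12 0 66;  python3 -m crank '-3 0 0 0 -1; -3 0 0 0 -1; -3 0 0 0 -1; -3 0 0 0 -1; -3 0 0 0 -1; -3 0 0 0 -1; -3 0 0 0 -1; -3 0 0 0 -1; -3 0 0 0 -1; 0 0 0 0 -1'; python3 g.py 12 0 66
python3 - <<'E'
from cell import optics
import cv2
a=[cv2.resize(optics.snapshot(n)[r:r+80,c:c+80,::-1],(400,400),interpolation=cv2.INTER_CUBIC) for n,r,c in(("top",140,250),("scene",200,215))]
cv2.imwrite("pics/d2.png",cv2.hconcat(a))
E
```

```text
t: 5.2
position: [579.9, -41.6, 256.7]
ee_rot: [0.034, 0.999, 0.0, -0.0]
ft_force: [-1.3, -0.0, 0.2]
finger_gap: 0.2
gripper_force: 0.6
t 5.2 stage [-39.2   0.2] tip 66.7 yaw 176.1 turn -0.0 F_stage [-1.3 -0.1] 0.2 gap 0.2
shift tool [-51.2  -0.2   0.7]
t: 6.2
position: [607.0, -43.5, 256.7]
ee_rot: [0.034, 0.999, 0.0, 0.0]
ft_force: [0.2, 0.6, -0.1]
finger_gap: 0.7
gripper_force: 0.0
t 6.2 stage [-12.    0.2] tip 66.7 yaw 176.1 turn -0.0 F_stage [0.2 0.6] -0.1 gap 0.7
shift tool [-24.   -0.2   0.7]
```

View pics/d2.png

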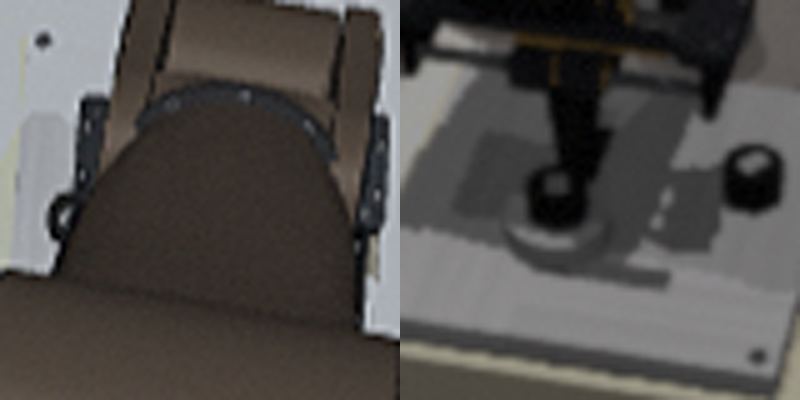

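`d2` shows the carrier sliding flat along the long leg, specimen top at (558,182) in the crop. I'll turn that into a stage position.

```bash
python3 - <<'E'
from h import *
th=-0.068;o=np.array([619,-44.5]);R=np.array([[np.cos(th),-np.sin(th)],[np.sin(th),np.cos(th)]])
print((ray("scene",[[215+158/5-.4,200+182/5-.4]],94)-o)@R)
E
python3 -m crank '-3 0 0 0 -1; -3 0 0 0 -1; -3 0 0 0 -1; -3 0 0 0 -1; -3 0 0 0 -1; -2 0 0 0 -1; 0 0 0 0 -1'; python3 g.py 12 0 66
```

```text
[[27.45675502  1.93139378]]
t: 7.0
position: [623.9, -44.6, 256.7]
ee_rot: [0.034, 0.999, 0.0, 0.0]
ft_force: [0.3, -0.1, 0.8]
finger_gap: 0.6
gripper_force: 0.1
t 7.0 stage [4.9 0.2] tip 66.7 yaw 176.1 turn -0.0 F_stage [ 0.3 -0.1] 0.8 gap 0.6
shift tool [-7.1 -0.2  0.7]
```

```bash
python3 -m crank '-1 0 0 0 -1; -1 0 0 0 -1; -1 0 0 0 -1;-1 0 0 0 -1'; python3 g.py 12 0 66; python3 -m crank '-1 0 0 0 -1'; python3 g.py 12 0 66
```

```text
t: 7.4
position: [627.6, -44.9, 256.7]
ee_rot: [0.034, 0.999, 0.0, -0.0]
ft_force: [-2.0, 0.4, 1.0]
finger_gap: 0.3
gripper_force: 1.0
t 7.4 stage [8.6 0.2] tip 66.7 yaw 176.1 turn -0.0 F_stage [-2.   0.3] 1.0 gap 0.3
shift tool [-3.4 -0.2  0.7]
t: 7.5
position: [628.6, -45.0, 256.7]
ee_rot: [0.034, 0.999, 0.0, 0.0]
ft_force: [-2.8, 0.3, 0.1]
finger_gap: 0.1
gripper_force: 0.9
t 7.5 stage [9.6 0.2] tip 66.7 yaw 176.1 turn -0.01 F_stage [-2.8  0.1] 0.1 gap 0.1
shift tool [-2.4 -0.2  0.7]
```

```bash
python3 -m crank '-0.5 0 0 0 -1;-0.5 0 0 0 -1'; python3 g.py 12 0 66
```

```text
t: 7.7
position: [629.6, -45.0, 256.7]
ee_rot: [0.034, 0.999, 0.0, -0.0]
ft_force: [-2.5, -0.4, 0.8]
finger_gap: 0.6
gripper_force: 1.0
t 7.7 stage [10.6  0.2] tip 66.7 yaw 176.1 turn -0.0 F_stage [-2.5 -0.5] 0.8 gap 0.6
shift tool [-1.4 -0.2  0.7]
```

```bash
for i in 1; do python3 -m crank '-0.5 0 0 0 -1;-0.5 0 0 0 -1' | grep force; python3 -m crank '-0.5 0 0 0 -1' | grep ft; python3 -m crank '-0.5 0 0 0 -1' |grep ft; done; python3 g.py 12 0 66
```

```text
ft_force: [-1.8, 0.1, 0.5]
gripper_force: 0.9
ft_force: [-0.9, 0.9, 0.4]
ft_force: [-2.6, -0.4, 1.0]
t 8.1 stage [12.6  0.2] tip 66.7 yaw 176.1 turn -0.0 F_stage [-2.5 -0.5] 1.0 gap 0.6
shift tool [ 0.6 -0.2  0.7]
```

```bash
python3 -m crank '-0.5 0 0 0 -1'|grep ft;  python3 -m crank '-0.5 0 0 0 -1'|grep ft; python3 g.py 12 0 66
```

```text
ft_force: [-4.9, 1.2, 2.7]
ft_force: [-7.7, 0.5, 4.7]
t 8.3 stage [13.1  0.2] tip 66.7 yaw 176.11 turn 0.0 F_stage [-7.8 -0.1] 4.7 gap 0.9
shift tool [ 1.1 -0.2  0.7]
```

```bash
python3 -m crank '4 0 0 0 -1; 8 0 0 0 -1; 8 -10 0 0 -1; 0 -14 0 0 -1; 0 -14 0 0 -1; 0 -14 0 0 -1; -6 -10 0 0 -1; -12 0 0 0 -1; -12 0 0 0 -1; -12 0 0 0 -1'; python3 g.py 50 -45 66
```

```text
t: 9.3
position: [651.1, -109.5, 256.7]
ee_rot: [0.034, 0.999, 0.0, 0.0]
ft_force: [0.5, -0.2, -0.2]
finger_gap: 0.5
gripper_force: 0.0
t 9.3 stage [ 36.5 -62.7] tip 66.7 yaw 176.06 turn -0.04 F_stage [ 0.5 -0.2] -0.2 gap 0.5
shift tool [-13.5  17.7   0.7]
```

```bash
python3 -m crank '-10 0 0 0 -1; -4 4 0 0 -1; 0 5 0 0 -1; 0 4 0 0 -1; 0 3 0 0 -1; 0 2 0 0 -1; 0 2 0 0 -1;0 2 0 0 -1;0 1 0 0 -1;0 1 0 0 -1'; python3 g.py 50 18 66
```

```text
t: 10.3
position: [665.9, -85.5, 256.7]
ee_rot: [0.034, 0.999, 0.0, 0.0]
ft_force: [-0.3, -0.5, -0.4]
finger_gap: 0.1
gripper_force: 0.0
t 10.3 stage [ 49.5 -37.7] tip 66.7 yaw 176.1 turn -0.0 F_stage [-0.3 -0.6] -0.4 gap 0.1
shift tool [-0.5 55.7  0.7]
```

```bash
python3 -m crank '-0.5 2 0 0 -1; 0 2 0 0 -1; 0 2 0 0 -1; 0 2 0 0 -1' | grep ft; python3 -m crank '0 2 0 0 -1;0 2 0 0 -1; 0 2 0 0 -1' |grep ft; python3 -m crank '0 2 0 0 -1;0 2 0 0 -1; 0 2 0 0 -1' |grep ft; python3 g.py 50 18 66
python3 - <<'E'
from cell import optics
import cv2
a=[cv2.resize(optics.snapshot(n)[r:r+80,c:c+80,::-1],(400,400),interpolation=cv2.INTER_CUBIC) for n,r,c in(("top",140,250),("scene",200,215))]
cv2.imwrite("pics/d3.png",cv2.hconcat(a))
E
```

```text
ft_force: [-0.8, -2.0, 1.2]
ft_force: [-0.8, -2.2, 1.6]
ft_force: [0.3, -2.2, 1.8]
t 11.3 stage [ 50.1 -17.7] tip 66.7 yaw 176.1 turn -0.0 F_stage [ 0.5 -2.2] 1.8 gap 0.4
shift tool [ 0.1 35.7  0.7]
```

View pics/d3.png

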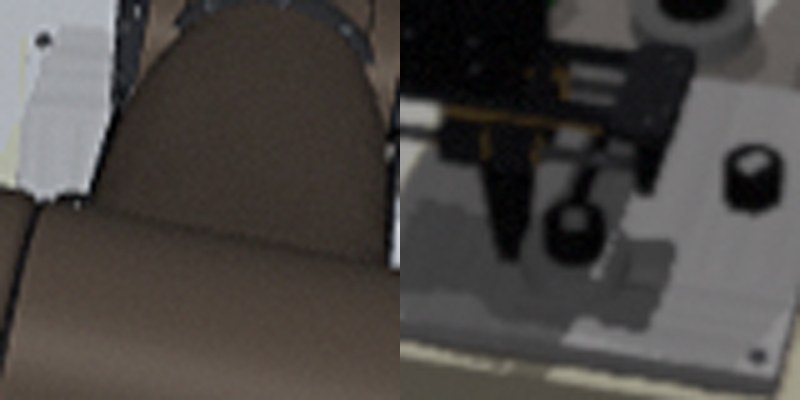

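`d3` shows the carrier flat, specimen at about (573,222) in the crop, having turned the corner and moving left. The spare mount hasn't moved. I'll keep pushing.

```bash
python3 -m crank '0 3 0 0 -1; 0 3 0 0 -1; 0 3 0 0 -1; 0 3 0 0 -1;0 3 0 0 -1'|grep ft; python3 -m crank '0 3 0 0 -1; 0 3 0 0 -1; 0 2 0 0 -1; 0 2 0 0 -1;0 1 0 0 -1;0 1 0 0 -1;0 1 0 0 -1'|grep ft;  python3 -m crank '0 1 0 0 -1;0 1 0 0 -1' |grep ft;  python3 g.py 50 18 66
```

```text
ft_force: [-0.8, -3.1, 2.7]
ft_force: [-0.5, -2.6, 3.6]
ft_force: [-0.9, -2.9, 2.8]
t 12.8 stage [50.1 12.2] tip 66.7 yaw 176.1 turn -0.01 F_stage [-0.7 -3. ] 2.8 gap 0.4
shift tool [0.1 5.8 0.7]
```

```bash
python3 -m crank '0 1 0 0 -1;0 1 0 0 -1' |grep ft; python3 -m crank '0 1 0 0 -1;0 1 0 0 -1' |grep ft; python3 -m crank '0 0.5 0 0 -1; 0 0.5 0 0 -1' |grep ft;  python3 g.py 50 18 66
```

```text
ft_force: [0.0, -3.6, 3.0]
ft_force: [-0.8, -3.3, 3.7]
ft_force: [-0.9, -3.4, 3.0]
t 13.4 stage [50.1 17.3] tip 66.7 yaw 176.1 turn 0.0 F_stage [-0.7 -3.4] 3.0 gap 0.2
shift tool [0.1 0.7 0.7]
```

```bash
python3 -m crank '0 0.5 0 0 -1; 0 0.5 0 0 -1' |grep ft; python3 -m crank '0 0.5 0 0 -1; 0 0.5 0 0 -1' |grep ft; python3 -m crank '0 0.5 0 0 -1' |grep ft;  python3 g.py 50 18 66
```

```text
ft_force: [-0.9, -3.5, 3.5]
ft_force: [-0.7, -4.0, 2.1]
ft_force: [-0.9, -3.5, 2.7]
t 13.9 stage [50.1 19.7] tip 66.7 yaw 176.1 turn -0.01 F_stage [-0.7 -3.5] 2.7 gap 0.5
shift tool [ 0.1 -1.7  0.7]
```

```bash
for i in 1; do python3 -m crank '0 0.5 0 0 -1' |grep ft; python3 -m crank '0 0.5 0 0 -1' |grep ft; python3 -m crank '0 0.5 0 0 -1' |grep ft; done; python3 g.py 50 18 66
```

```text
ft_force: [-0.5, -2.8, 3.0]
ft_force: [-0.2, -3.0, 2.7]
ft_force: [-0.6, -4.0, 3.3]
t 14.2 stage [50.1 21.3] tip 66.7 yaw 176.11 turn 0.0 F_stage [-0.3 -4. ] 3.3 gap 0.6
shift tool [ 0.1 -3.3  0.7]
```

```bash
python3 -m crank '0 0.5 0 0 -1' |grep ft; python3 -m crank '0 0.5 0 0 -1' |grep ft; python3 -m crank '0 0.5 0 0 -1' |grep ft;  python3 g.py 50 18 66
```

```text
ft_force: [0.4, -3.0, 2.7]
ft_force: [-0.2, -3.9, 3.4]
ft_force: [0.0, -3.1, 3.3]
t 14.5 stage [50.1 22.8] tip 66.7 yaw 176.1 turn -0.0 F_stage [ 0.2 -3.1] 3.3 gap 0.5
shift tool [ 0.1 -4.8  0.7]
```

```bash
python3 -m crank '0 0.5 0 0 -1' |grep ft; python3 -m crank '0 0.5 0 0 -1' |grep ft; python3 -m crank '0 0.5 0 0 -1' |grep ft;  python3 g.py 50 18 66
python3 - <<'E'
from cell import optics
import cv2
a=[cv2.resize(optics.snapshot(n)[r:r+80,c:c+80,::-1],(400,400),interpolation=cv2.INTER_CUBIC) for n,r,c in(("top",140,250),("scene",200,215))]
cv2.imwrite("pics/d4.png",cv2.hconcat(a))
E
```

```text
ft_force: [0.6, -2.9, 2.9]
ft_force: [0.1, -3.9, 4.2]
ft_force: [-0.6, -2.7, 3.1]
t 14.8 stage [50.1 24.3] tip 66.7 yaw 176.1 turn -0.0 F_stage [-0.4 -2.7] 3.1 gap 0.6
shift tool [ 0.1 -6.3  0.7]
```

View pics/d4.png

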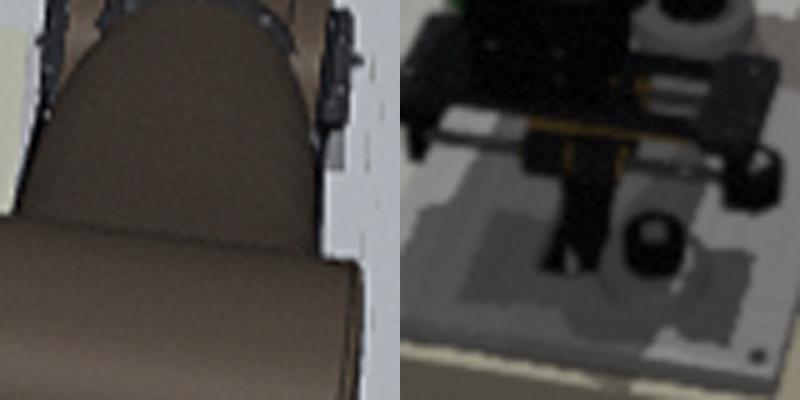

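`d4`: the carrier lies flat, specimen top at about (656,232) in the crop, with the fingertips touching its right side. I'll work out how far is left.

```bash
python3 - <<'E'
from h import *
th=-0.068;o=np.array([619,-44.5]);R=np.array([[np.cos(th),-np.sin(th)],[np.sin(th),np.cos(th)]])
for c in((173,220),(256,232)): print((ray("scene",[[215+c[0]/5-.4,200+c[1]/5-.4]],94)-o)@R)
E
python3 -m crank '0 0.5 0 0 -1' |grep ft; python3 -m crank '0 0.5 0 0 -1' |grep ft; python3 g.py 50 18 66
```

```text
[[53.8211154  16.93493314]]
[[53.51815546 59.86894883]]
ft_force: [0.1, -3.5, 3.0]
ft_force: [0.3, -3.6, 3.0]
t 15.1 stage [50.1 25.2] tip 66.7 yaw 176.1 turn -0.0 F_stage [ 0.5 -3.6] 3.0 gap 0.5
shift tool [ 0.1 -7.2  0.7]
```

```bash
for i in 1; do python3 -m crank '0 0.5 0 0 -1' |grep ft; python3 -m crank '0 0.5 0 0 -1' |grep ft; python3 g.py 50 18 66; done
```

```text
ft_force: [-0.6, -4.7, 2.8]
ft_force: [-1.3, -7.6, 2.7]
t 15.3 stage [50.1 26. ] tip 66.8 yaw 176.11 turn 0.0 F_stage [-0.8 -7.6] 2.7 gap 0.4
shift tool [ 0.1 -8.   0.8]
```

The force is rising, so the pin is against the end stop. I'll back off, lift clear and check.

```bash
python3 -m crank '0 -2 0 0 -1; 0 -8 0 0 -1; 0 -10 0 0 -1; 0 0 -15 0 -1; 0 0 -30 0 -1; 0 0 -40 0 -1; 0 0 -40 0 -1; 0 0 -30 0 -1; 20 0 0 0 -1; 40 0 0 0 -1'; python3 -m crank '45 0 0 0 -1;45 0 0 0 -1;40 0 0 0 -1;30 0 0 0 -1;15 0 0 0 -1;0 0 0 0 -1' |grep -E 'ft|pos'
python3 - <<'E'
from cell import optics
import cv2
a=[cv2.resize(optics.snapshot(n)[r:r+100,c:c+100,::-1],(400,400),interpolation=cv2.INTER_CUBIC) for n,r,c in(("top",135,245),("scene",190,205))]
cv2.imwrite("pics/d5.png",cv2.hconcat(a))
E
```

```text
t: 16.3
position: [609.6, -37.8, 413.2]
ee_rot: [0.034, 0.999, -0.0, 0.002]
ft_force: [-0.5, 0.1, -0.4]
finger_gap: 0.2
gripper_force: 0.0
position: [433.4, -25.6, 413.0]
ft_force: [0.9, 0.2, 0.5]
```

View pics/d5.png

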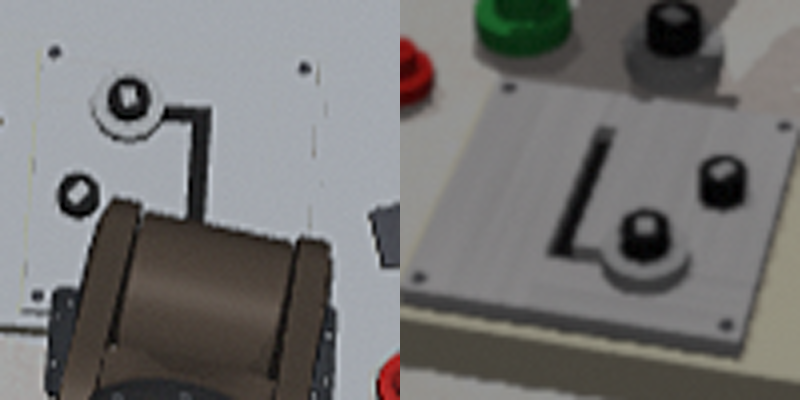

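`d5` shows the carrier flat at the end of the short leg, top crop (128,100), with the slot empty behind it. The spare mount is still in its place at (78,195) and the robot is clear. Handing in.

```bash
python3 - <<'E'
from h import *
from cell import robot
th=-0.068;o=np.array([619,-44.5]);R=np.array([[np.cos(th),-np.sin(th)],[np.sin(th),np.cos(th)]])
c=((ray("top",[[245+128/4-.4,135+100/4-.4]],90)-o)@R)[0];print(c)
if abs(c[1]-58)<4: print(robot.finish_job())
E
```

```text
[47.88211301 57.30247461]
the job is handed in; nothing more can be done
None
```

The carrier is at the end of the short leg, lying flat: I pushed it along both legs until the pin met the end stop, with contact forces under about 10 N, and the job is handed in with the robot clear and the spare mount where it was.

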